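# Square a board up in the drilling fence

## Task

Get the larger wooden board ready for drilling: push it along the bench with the fingertips until one long edge lies flush along the aluminium fence and its end butts against the dark steel end stop. It stays flat on the bench: do not lift or tip it. Leave the small offcut, the tape measure and the jar where they are.

Things in the scene. Friction and masses are not known exactly. Their poses are not given: they have to be found in the camera images.
- board_center (a point): Centre of the larger loose wooden board (two pencilled crosses on top), 110 mm (its x) by 180 mm (its y) by 22 mm thick, about 0.3 kg, flat on the bench and free to slide; the point is 11 mm above the bench. Long edges at x = -55 and +55 mm, ends at y = -90 and +90 mm. It starts on the fence's +x side and the stop's -y side, clear of both, turned up to 18 degrees against the fence.
- fence: Straight aluminium fence fixed to the bench, 40 mm (its x) by 520 mm (its y) by 30 mm high; origin at the centre of its underside. Its working face is on its +x side (away from the robot), 20 mm from the origin. Two black knobs (30 mm across, top 50 mm above the bench) sit on it 235 mm either side of the origin. It is turned up to 15 degrees about vertical.
- stop: End stop fixed to the bench: dark steel block 60 mm (its x) by 30 mm (its y) by 32 mm high against the fence's working face; a bracket (top at 36 mm) with a small knob (top at 48 mm) reaches back over the fence. Origin at the centre of the block's underside, axes parallel to the fence's. The board's end must butt against its -y face, 15 mm from the origin.
- offcut: Bystander: small loose offcut of the same wood, 55 x 85 x 22 mm; origin at the centre of its underside.
- tape: Bystander: loose tape measure in a black case, 62 x 34 x 58 mm high, with a steel tip 12 mm out on its -x side; origin at the centre of its underside.
- jar: Bystander: loose closed glass jar, 56 mm across, 60 mm high; origin at the centre of its underside.
Things that resemble listed ones, but are neither listed nor needed, are in the scene too. Leave any blue or pink look-alike of the part that bears board_center alone. What is shaped like the stop but orange or purple is not meant.

How it is judged:
By the outcome, as a careful person would: the job done as asked, in the order asked, and still so for the second after the job is handed in, with the robot touching nothing.
It also fails if it takes over 64 s, if anything falls off the work surface, if the arm or the gripper's body presses on something with over 40 N, if the wrist force passes 120 N, or if a joint passes its speed limit or range.

## Robot

A 7-joint arm with a two-finger parallel gripper is mounted at the origin on the work surface. World frame = base frame: x ahead of the robot, y to its left, z up, the work surface at z = 0. Lengths are in m, angles in rad, forces in N, time in s.
With the tool pointing down it reaches from about 0.4 to 0.85 m from the base axis. Payload 10.4 kg.
Tool frame: the origin (TCP) lies midway between the tips of the shut fingers; the grasp point (between the pads) lies 19 mm behind it; z points along the fingers, y is the line along which they close (so a half turn about z gives the same grasp; the last joint's range is limited). The gripper opens to 85 mm and grips with 20 to 120 N. Pads are 22 mm wide; open, the fingers measure 114 mm over their backs; the gripper's body (76 mm by 85 mm) begins 54 mm behind the grasp point. The pads swing forward as they close: fully open they stand 13 mm farther back than shut.
Start: joints at [1.216, 0.332, -0.065, 1.46, 0.022, 1.35, -0.088], TCP at [0.204, -0.591, 0.231] pointing down, gripper open.
Joint ranges: [-2.6, 2.6], [-0.5, 2.12], [-1.47, 1.34], [0.16, 2.42], [-1.27, 4.41], [0.06, 2.06], [-2.6, 2.6]. Speed limits (rad/s): [2.22, 2.22, 2.79, 2.79, 3.14, 3.14, 3.14].

## Interface

Orientations are given as a unit quaternion [w, x, y, z].
In Python, from cell import bot, viewer, order gives the robot as it stands.
- The arm moves only by the tool move_arm, never from a script. Its argument "deltas" is a list of rows, each a list of 7 numbers: the turn, a rotation vector about the tool's x, y, z in rad, then the shift along the tool's x, y, z in mm, then the opening, from -1 (shut) to 1 (fully open). A call has 1 to 10 rows; each row is the pose to reach, as a shift and turn from the pose commanded when the call began, along the tool's axes at that moment; what a row does not reach only later rows make up. A row lasts 1/12 s, in which the tool goes at most 41.7 mm and 7.16 degrees, less where a joint would pass 70% of its speed; a pose out of reach is approached as far as the arm can. A call with a gripper value outside its range is refused whole. The fingers move at their own pace and stop on an object; "force" is the grip in N (left out, the last holds). Time passes only in rows, so rows that repeat a pose let the fingers close. It gives the time, the measured TCP pose, the force, the opening and the grip force at its end, in the units of the state.
- bot.get_obs(): the state, without advancing time (a new reading comes with each control period).
- viewer.get_image(name): name is "scene" or "top" or "wrist"; returns the picture (420x560x3 uint8, red, green, blue); there is no depth.
- viewer.get_calibration(name): a dict with "fx", "fy", "cx", "cy" (pixels), "rvec" (rotation vector, rad) and "tvec" (3), from world to camera coordinates, as OpenCV has them. Camera axes: x right, y down, z forward; pixel columns grow to the right and rows downward; lengths in m; the calibration is good to about 2 mm. A picture is of the moment at which its call begins: read the wrist's pose just before it. get_calibration takes no time and is no camera call; for the wrist camera it gives the pose at the moment of the call.
- order.close_job(): hands the job in; it is judged then, once.
The state is a dict: "clock": time; "qpos": joint angles; "qvel": joint speeds; "effort": joint torques, N m; "tcp_pos": TCP position; "ee_rot": TCP orientation; "contact_force": force on the tool from outside, world axes, zero at the start; "moment": the same for the moment, N m; "opening": finger opening in m; "finger_force": force on a finger pad.
Only numpy, scipy, OpenCV 4.12 (cv2) and the standard library are available. Lean on these libraries where they do the work, as an engineer would, in place of code of your own. Each camera call takes 0.05 s, during which the arm holds its last target. There are 200 camera calls.

## Working session

There is one attempt and no reset: what is moved stays moved. The work goes in short steps, Python scripts to look and compute and a tool call to move; the robot and the scene stay as the last step left them, time stands still between calls to the robot, and variables do not carry over. Pictures are saved under pics/ and viewed, at most 10 in all, crops included, and the job is handed in when it is done.

Besides the shell and the picture viewer there is one more tool, called after "Call:" in YAML: its name, and indented under it one key for each argument. move_arm: Moves the arm, as the interface text tells. Its arguments: {"type":"object","properties":{"deltas":{"type":"array","items":{"type":"array","items":{"type":"number"}}},"force":{"type":"number"}},"required":["deltas"]}

```bash
mkdir -p pics; ls
python3 - <<'E'
from cell import bot, viewer
import cv2, numpy as np
o=bot.get_obs(); print({k:np.round(v,3) for k,v in o.items()})
for n in ("top","scene"):
    im=viewer.get_image(n); cv2.imwrite(f"pics/{n}0.png",im[:,:,::-1]); c=viewer.get_calibration(n); print(n,{k:np.round(v,4) for k,v in c.items()})
E
```

```text
pics
{'clock': np.float64(0.0), 'qpos': array([ 1.216,  0.333, -0.065,  1.461,  0.022,  1.35 , -0.089]), 'qvel': array([ 0.002, -0.001,  0.   , -0.   ,  0.   , -0.002,  0.   ]), 'effort': array([-1.0000e-03, -6.2545e+01,  4.8000e-02, -3.9161e+01,  1.6000e-02,
        1.0000e-02, -0.0000e+00]), 'tcp_pos': array([ 0.203, -0.591,  0.231]), 'ee_rot': array([-0.001,  0.986,  0.165, -0.   ]), 'contact_force': array([ 0.427, -0.683, -0.469]), 'moment': array([-0.019, -0.022, -0.065]), 'finger_force': np.float64(0.0), 'opening': np.float64(0.085)}
top {'fx': np.float64(519.4505), 'fy': np.float64(519.4505), 'cx': np.float64(281.7298), 'cy': np.float64(209.0369), 'rvec': array([ 2.1748, -2.0198,  0.2244]), 'tvec': array([0.0032, 0.5067, 1.4959])}
scene {'fx': np.float64(401.2829), 'fy': np.float64(401.2829), 'cx': np.float64(277.4456), 'cy': np.float64(213.3719), 'rvec': array([ 0.7391,  2.726 , -0.9628]), 'tvec': array([ 0.4336, -0.2069,  1.3852])}
```

View pics/top0.png

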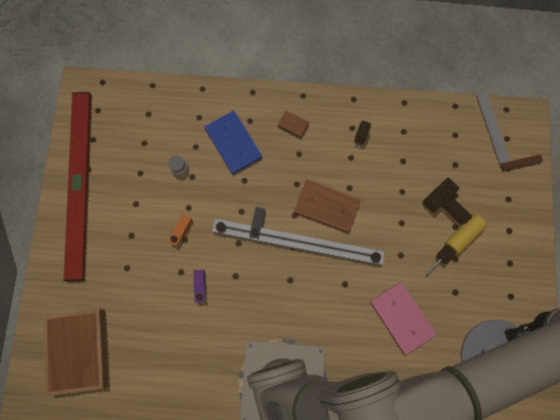

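View pics/scene0.png

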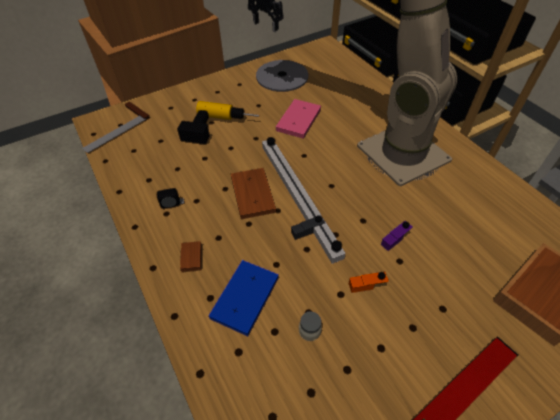

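The top view shows the board at about (327,206), the fence between its knobs at (220,227) and (376,258), and the dark stop at (258,222). The scene view agrees. The offcut (293,124), tape (363,132) and jar (178,166) are clear of the pushing paths.

```bash
cat > h.py <<'E'
from cell import bot, viewer
import cv2, numpy as np
def ray(n,px,z,c=None):
    c=c or viewer.get_calibration(n)
    R=cv2.Rodrigues(np.array(c["rvec"]))[0]; o=-R.T@np.array(c["tvec"])
    px=np.atleast_2d(px).astype(float)
    d=np.c_[(px[:,0]-c["cx"])/c["fx"],(px[:,1]-c["cy"])/c["fy"],np.ones(len(px))]@R
    return (o+d*((z-o[2])/d[:,2])[:,None])[:,:2]
def blob(mask,near):
    cs=cv2.findContours(mask.astype(np.uint8),cv2.RETR_EXTERNAL,cv2.CHAIN_APPROX_NONE)[0]
    cs=[c for c in cs if cv2.contourArea(c)>30 and abs(cv2.pointPolygonTest(c,near,True))<40]
    return max(cs,key=cv2.contourArea)[:,0]
E
python3 - <<'E'
from h import *
im=cv2.imread("pics/top0.png"); hsv=cv2.cvtColor(im,cv2.COLOR_BGR2HSV)
for p in [(327,206),(310,200),(345,218),(380,200),(300,160),(300,243),(258,218),(257,230),(220,227)]: print(p,hsv[p[1],p[0]])
m=(hsv[...,0]<=11)&(hsv[...,1]>120)&(hsv[...,2]<160)
m=cv2.morphologyEx(m.astype(np.uint8),cv2.MORPH_OPEN,np.ones((3,3)))
b=blob(m,(327,206)); r=cv2.minAreaRect(ray("top",b,.022).astype(np.float32)); print("board",r,cv2.boxPoints(r))
al=(hsv[...,1]<60)&(hsv[...,2]>100)
f=blob(al,(300,243)); r=cv2.minAreaRect(ray("top",f,.03).astype(np.float32)); print("fence",r,cv2.boxPoints(r))
dk=hsv[...,2]<60
for p in ((220,227),(376,258)):
    k=blob(dk,p); print("knob",ray("top",k.mean(0),.05))
s=blob(hsv[...,2]<85,(258,218)); print("stop",s.min(0),s.max(0)); r=cv2.minAreaRect(ray("top",s,.034).astype(np.float32)); print(r,cv2.boxPoints(r))
cv2.imwrite("pics/crop0.png",cv2.resize(im[170:280,200:400],None,fx=4,fy=4,interpolation=cv2.INTER_CUBIC))
E
```

```text
(327, 206) [ 13 145 104]
(310, 200) [ 13 153 100]
(345, 218) [ 11 142  99]
(380, 200) [ 17 106 118]
(300, 160) [ 17 103 121]
(300, 243) [ 15   9 116]
(258, 218) [11 30 68]
(257, 230) [23 42 55]
(220, 227) [16 71 47]Traceback (most recent call last):
  File "<stdin>", line 6, in <module>
  File "h.py", line 12, in blob
    return max(cs,key=cv2.contourArea)[:,0]
           ~~~^^^^^^^^^^^^^^^^^^^^^^^^
ValueError: max() iterable argument is empty
```

```bash
cat >> h.py <<'E'
def rect(P):
    r=cv2.minAreaRect(P.astype(np.float32)); return np.round(r[0],4),np.round(r[1],4),round(r[2],2)
def boardmask(im):
    hsv=cv2.cvtColor(cv2.GaussianBlur(im,(3,3),0),cv2.COLOR_BGR2HSV)
    m=(hsv[...,0]<=15)&(hsv[...,1]>124)
    return cv2.morphologyEx(cv2.morphologyEx(m.astype(np.uint8),cv2.MORPH_CLOSE,np.ones((3,3))),cv2.MORPH_OPEN,np.ones((5,5)))
E
python3 - <<'E'
from h import *
im=cv2.imread("pics/top0.png"); hsv=cv2.cvtColor(im,cv2.COLOR_BGR2HSV)
b=blob(boardmask(im),(327,206)); print("board",rect(ray("top",b,.022)))
o=im.copy()
cv2.drawContours(o,[b[:,None]],-1,(0,255,0),1)
al=(hsv[...,1]<50)&(hsv[...,2]>90)
f=blob(al,(300,243)); print("fence",rect(ray("top",f,.03))); cv2.drawContours(o,[f[:,None]],-1,(255,0,0),1)
for p in ((220,227),(376,258)):
    k=blob(hsv[...,2]<60,p); print("knob",ray("top",k.mean(0),.05)); cv2.drawContours(o,[k[:,None]],-1,(0,0,255),1)
s=blob((hsv[...,2]<80),(258,218)); print("stop",rect(ray("top",s,.034))); cv2.drawContours(o,[s[:,None]],-1,(0,255,255),1)
cv2.imwrite("pics/crop0.png",cv2.resize(o[170:280,200:400],None,fx=4,fy=4,interpolation=cv2.INTER_NEAREST))
E
```

```text
board (array([ 0.5347, -0.0962]), array([0.1789, 0.1129]), 73.76)
fence (array([ 0.3998, -0.0569]), array([0.362 , 0.0188]), 83.08)
knob [[0.43835027 0.21816457]]
knob [[ 0.38288857 -0.24425048]]
stop (array([0.452 , 0.1211]), array([0.0776, 0.1135]), 43.86)
```

View pics/crop0.png

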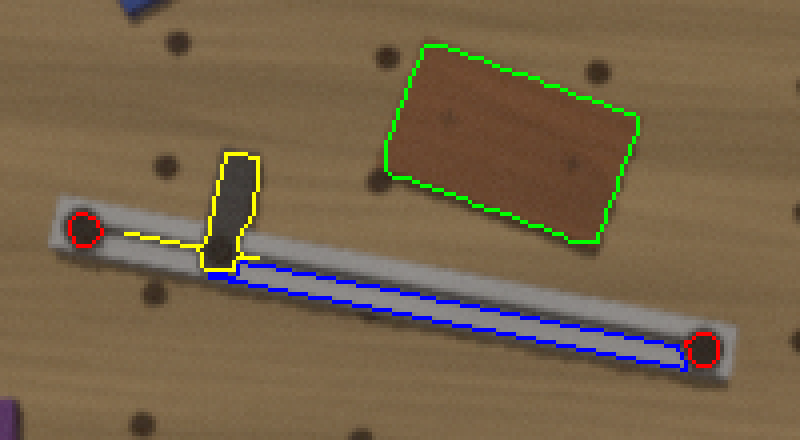

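```bash
cat >> h.py <<'E'
from scipy.spatial.transform import Rotation as Ro
FO=np.array([.4106,-.0130]); FA=np.deg2rad(-6.84)   # fence origin, yaw
def f2w(x,y): c,s=np.cos(FA),np.sin(FA); return FO+[c*x-s*y,s*x+c*y]
def w2f(p): c,s=np.cos(FA),np.sin(FA); d=np.atleast_2d(p)-FO; return np.c_[c*d[:,0]+s*d[:,1],-s*d[:,0]+c*d[:,1]]
def row(xy,z,yaw):  # yaw of tool x in world, tool down
    o=bot.get_obs(); q=o["ee_rot"]; R=Ro.from_quat([q[1],q[2],q[3],q[0]])
    T=Ro.from_matrix(np.array([[np.cos(yaw),np.sin(yaw),0],[np.sin(yaw),-np.cos(yaw),0],[0,0,-1]]))
    r=(R.inv()*T).as_rotvec(); s=R.inv().apply(np.r_[xy,z]-o["tcp_pos"])*1e3
    print("t",round(float(o["clock"]),2),"tcp",np.round(o["tcp_pos"],4),"F",np.round(o["contact_force"],1),"row",np.round(r,3),np.round(s,1))
E
python3 - <<'E'
from h import *
row([.626,-.1228],.12,np.deg2rad(-16.24))
row([.626,-.1228],.05,np.deg2rad(-16.24))
for p in [(259.8-.5+.1,170+157/4),(200+257/4,170+200/4),(200+225/4,170+157/4)]: print("stop corner in fence",w2f(ray("top",p,.032)))
print("board in fence",w2f([.5347,-.0962]), "tape,offcut",ray("top",[(363,132),(293,124)],.03))
E
```

```text
t 0.1 tcp [ 0.2035 -0.5906  0.2306] F [0.2 0.6 0.7] row [-0.001  0.     0.615] [ 551.8 -304.5  111. ]
t 0.1 tcp [ 0.2035 -0.5906  0.2306] F [0.2 0.6 0.7] row [-0.001  0.     0.615] [ 551.9 -304.4  181. ]
stop corner in fence [[0.07929185 0.13200545]]
stop corner in fence [[0.04945322 0.11088972]]
stop corner in fence [[0.07745617 0.14139939]]
board in fence [[ 0.13312561 -0.06782788]] tape,offcut [[ 0.7779243  -0.19564065]
 [ 0.78856231  0.02592602]]
```

Call:
move_arm:
  deltas:
    - [0, 0, 0.615, 552, -304, 111, 1]
    - [0, 0, 0.615, 552, -304, 111, 1]
    - [0, 0, 0.615, 552, -304, 111, 1]
    - [0, 0, 0.615, 552, -304, 111, 1]
    - [0, 0, 0.615, 552, -304, 111, 1]
    - [0, 0, 0.615, 552, -304, 111, 1]
    - [0, 0, 0.615, 552, -304, 111, 1]
    - [0, 0, 0.615, 552, -304, 111, 1]
    - [0, 0, 0.615, 552, -304, 111, 1]
    - [0, 0, 0.615, 552, -304, 111, 1]

```text
clock: 0.93
tcp_pos: [0.4728, -0.2929, 0.1605]
ee_rot: [0.0, 0.99, -0.141, -0.0]
contact_force: [0.5, -0.1, 0.5]
opening: 0.0857
finger_force: 0.0
```

Run:
```python
from h import *
row([.626,-.1228],.10,np.deg2rad(-16.24))
```

```text
t 0.93 tcp [ 0.4728 -0.2929  0.1605] F [ 0.5 -0.1  0.5] row [0. 0. 0.] [  99.5 -206.2   60.5]
```

Call:
move_arm:
  deltas:
    - [0, 0, 0, 99, -206, 60, 1]
    - [0, 0, 0, 99, -206, 60, 1]
    - [0, 0, 0, 99, -206, 60, 1]
    - [0, 0, 0, 99, -206, 60, 1]
    - [0, 0, 0, 99, -206, 60, 1]
    - [0, 0, 0, 99, -206, 60, 1]
    - [0, 0, 0, 99, -206, 60, 1]
    - [0, 0, 0, 99, -206, 60, 1]
    - [0, 0, 0, 99, -206, 60, 1]

```text
clock: 1.68
tcp_pos: [0.6241, -0.1253, 0.1005]
ee_rot: [0.0, 0.99, -0.141, -0.0]
contact_force: [0.2, -1.1, 0.4]
opening: 0.0854
finger_force: 0.0
```

Run:
```python
from h import *
row([.626,-.1228],-.002,np.deg2rad(-16.24))
im=viewer.get_image("wrist"); cv2.imwrite("pics/w1.png",im[:,:,::-1])
```

```text
t 1.68 tcp [ 0.6241 -0.1253  0.1005] F [ 0.2 -1.1  0.4] row [ 0.001  0.001 -0.   ] [  1.2  -3.  102.5]
```

View pics/w1.png

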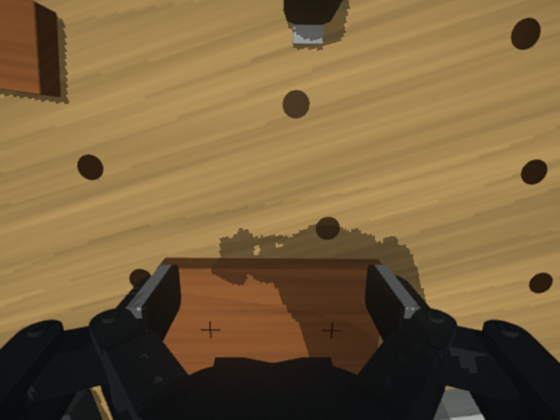

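The wrist view shows the board's far edge along row ~265, columns 165–380, parallel to the finger line. The tape tip is at (308,40). I'll check the edge position with a ray before descending.

Run:
```python
from h import *
c=viewer.get_calibration("wrist"); P=ray("wrist",[(163,268),(382,268),(210,329),(332,329)],.022,c)
print(P, "fence",w2f(P)); e=P[1]-P[0]; print(np.rad2deg(np.arctan2(-e[1],-e[0])),np.linalg.norm(e))
R=cv2.Rodrigues(np.array(c["rvec"]))[0]; o=bot.get_obs()
n=np.array([np.cos(np.deg2rad(-16.24)),np.sin(np.deg2rad(-16.24))]); print("edge minus tcp along board x",(P-o["tcp_pos"][:2])@n)
```

```text
[[ 0.6123468  -0.03487841]
 [ 0.56474209 -0.19729745]
 [ 0.55033581 -0.05139926]
 [ 0.52214113 -0.14754669]] fence [[ 0.20291655  0.00230477]
 [ 0.17499431 -0.16462784]
 [ 0.1433145  -0.02148381]
 [ 0.12677137 -0.12030484]]
73.66423974589426 0.16925173860328005
edge minus tcp along board x [-0.03672734 -0.03701021 -0.09164376 -0.09182471]
```

Call:
move_arm:
  deltas:
    - [0, 0, 0, 0, -2, 40, 1]
    - [0, 0, 0, 0, -2, 70, 1]
    - [0, 0, 0, 0, -2, 90, 1]
    - [0, 0, 0, 0, -2, 96, 1]
    - [0, 0, 0, 0, -2, 102, 1]
    - [0, 0, 0, 0, -2, 102, 1]
    - [0, 0, 0, 0, -2, 102, 1]

```text
clock: 2.32
tcp_pos: [0.6259, -0.1233, 0.0004]
ee_rot: [0.0, 0.99, -0.142, 0.001]
contact_force: [0.2, -0.7, 0.9]
opening: 0.0855
finger_force: 0.0
```

Call:
move_arm:
  deltas:
    - [0, 0, 0, -8, 0, 2, 1]
    - [0, 0, 0, -16, 0, 3, 1]
    - [0, 0, 0, -22, 0, 3, 1]
    - [0, 0, 0, -26, 0, 3, 1]
    - [0, 0, 0, -30, 0, 3, 1]
    - [0, 0, 0, -34, 0, 3, 1]
    - [0, 0, 0, -37, 0, 3, 1]
    - [0, 0, 0, -37, 0, 3, 1]

```text
clock: 2.98
tcp_pos: [0.5895, -0.1123, -0.0038]
ee_rot: [0.0, 0.99, -0.141, 0.0]
contact_force: [-0.4, -0.9, 0.5]
opening: 0.0856
finger_force: 0.0
```

Run:
```python
from h import *
row(f2w(.150,-.068),-.003,FA)
row(f2w(.142,-.068),-.003,FA)
im=viewer.get_image("top"); b=blob(boardmask(im[:,:,::-1]),(325,210)); print("board",rect(ray("top",b,.022)))
```

```text
t 2.98 tcp [ 0.5895 -0.1123 -0.0038] F [-0.4 -0.9  0.5] row [ 0.    -0.    -0.164] [-40.4  -2.7  -0.8]
t 2.98 tcp [ 0.5895 -0.1123 -0.0038] F [-0.4 -0.9  0.5] row [ 0.    -0.    -0.164] [-48.3  -1.4  -0.8]
board (array([ 0.5352, -0.0593]), array([0.1063, 0.11  ]), 74.69)
```

Call:
move_arm:
  deltas:
    - [0, 0, -0.02, -5, 0, 0, 1]
    - [0, 0, -0.04, -10, 0, 0, 1]
    - [0, 0, -0.06, -15, 0, 0, 1]
    - [0, 0, -0.08, -20, 0, 0, 1]
    - [0, 0, -0.1, -24, 0, 0, 1]
    - [0, 0, -0.12, -28, -1, 0, 1]
    - [0, 0, -0.14, -32, -2, 0, 1]
    - [0, 0, -0.164, -36, -2, 0, 1]
    - [0, 0, -0.164, -36, -2, 0, 1]

```text
clock: 3.78
tcp_pos: [0.5549, -0.0999, -0.0041]
ee_rot: [0.0, 0.998, -0.058, -0.0]
contact_force: [2.7, 0.6, 1.8]
opening: 0.0854
finger_force: 0.8
```

Run:
```python
from h import *
row(f2w(.142,-.068),-.003,FA)
im=viewer.get_image("wrist"); cv2.imwrite("pics/w2.png",im[:,:,::-1])
im=viewer.get_image("top"); cv2.imwrite("pics/t2.png",cv2.resize(im[150:280,190:410,::-1],None,fx=3.5,fy=3.5,interpolation=cv2.INTER_CUBIC))
```

```text
t 3.78 tcp [ 0.5549 -0.0999 -0.0041] F [2.7 0.6 1.8] row [0.    0.    0.003] [-11.6  -1.2  -1. ]
```

View pics/t2.png

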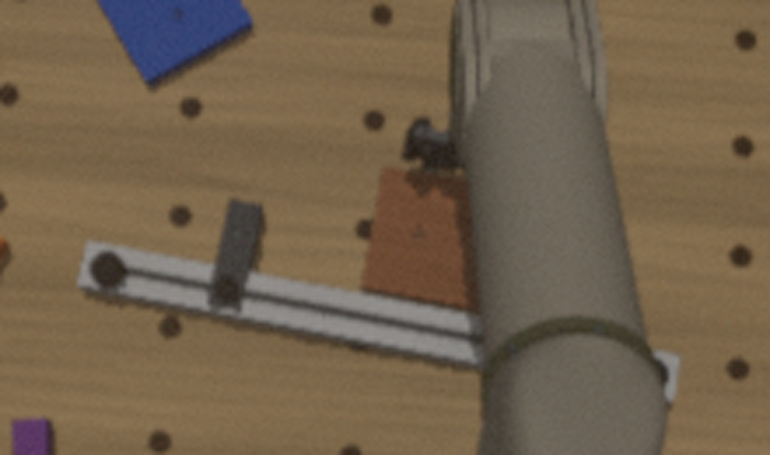

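View pics/w2.png

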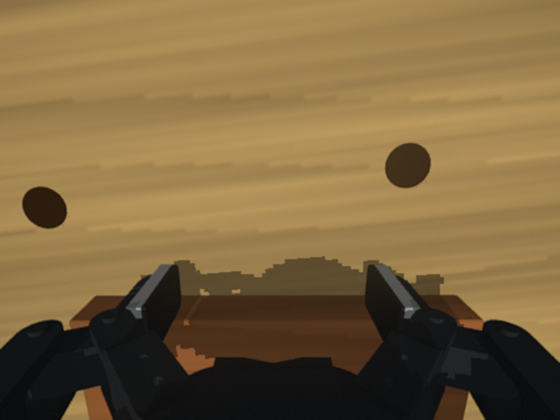

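The top view shows the board turned nearly parallel to the fence with its near edge at the fence (crop 362–480, ~300). In the wrist view both fingertips bear on its far edge (row ~310). I'll press on gently until contact.

Call:
move_arm:
  deltas:
    - [0, 0, 0.001, -3, 0, 0, 1]
    - [0, 0, 0.002, -6, 0, 0, 1]
    - [0, 0, 0.003, -8, 0, 0, 1]
    - [0, 0, 0.003, -8, 0, 0, 1]

```text
clock: 4.22
tcp_pos: [0.5473, -0.0993, -0.0042]
ee_rot: [0.0, 0.998, -0.061, -0.0]
contact_force: [1.7, 0.0, -0.6]
opening: 0.0853
finger_force: 0.9
```

Call:
move_arm:
  deltas:
    - [0, 0, 0, -1, 0, 0, 1]
    - [0, 0, 0, -2, 0, 0, 1]
    - [0, 0, 0, -2.5, 0, 0, 1]
    - [0, 0, 0, -2.5, 0, 0, 1]

```text
clock: 4.55
tcp_pos: [0.5473, -0.0993, -0.0032]
ee_rot: [0.0, 0.998, -0.061, 0.002]
contact_force: [8.7, -1.6, -1.6]
opening: 0.0852
finger_force: 4.6
```

Call:
move_arm:
  deltas:
    - [0, 0, 0, 12, 0, 0, 1]
    - [0, 0, 0, 25, 0, 0, 1]
    - [0, 0, 0, 25, 0, -40, 0.3]
    - [0, 0, 0, 25, 0, -80, 0.3]
    - [0, 0, 0, 25, 0, -120, 0.3]
    - [0, 0, 0, 25, 0, -120, 0.3]
    - [0, 0, 0, 25, 0, -120, 0.3]

```text
clock: 5.13
tcp_pos: [0.571, -0.1024, 0.1183]
ee_rot: [0.0, 0.998, -0.061, 0.002]
contact_force: [0.0, -0.9, -0.0]
opening: 0.0557
finger_force: 0.0
```

Run:
```python
from h import *
print(np.round(bot.get_obs()["qpos"],2),bot.get_obs()["opening"])
row(f2w(.078,-.205),.115,FA+np.pi/2)
row(f2w(.078,-.205),.115,FA-np.pi/2)
im=viewer.get_image("top"); cv2.imwrite("pics/t3.png",cv2.resize(im[150:280,190:410,::-1],None,fx=3.5,fy=3.5,interpolation=cv2.INTER_CUBIC))
b=blob(boardmask(im[:,:,::-1]),(325,215)); P=w2f(ray("top",b,.022)); print("board extents in fence",P.min(0),P.max(0))
im=viewer.get_image("wrist"); cv2.imwrite("pics/w3.png",im[:,:,::-1])
```

```text
[ 0.43  0.35 -0.39  1.71  0.15  1.11 -1.71] 0.05566952835345177
t 5.13 tcp [ 0.571  -0.1024  0.1183] F [ 0.  -0.9 -0. ] row [ 0.003 -0.002 -1.574] [-91.5 135.7   3.1]
t 5.13 tcp [ 0.571  -0.1024  0.1183] F [ 0.  -0.9 -0. ] row [-0.002 -0.003  1.568] [-91.5 135.7   3.1]
board extents in fence [ 0.03292317 -0.07245602] [0.13438068 0.02086843]
```

View pics/w3.png

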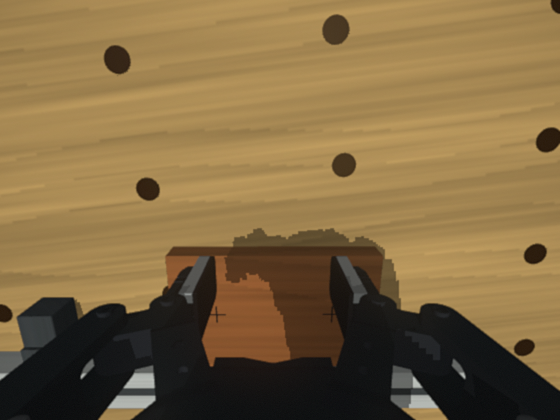

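The wrist view shows the board edge straight along row ~250, columns 167–385, with its crosses at (217,314) and (332,314). The stop is to the left at (48,325), and the board still lacks about 90 mm to it.

Call:
move_arm:
  deltas:
    - [0, 0, -1.574, -92, 136, 0, 0.3]
    - [0, 0, -1.574, -92, 136, 0, 0.3]
    - [0, 0, -1.574, -92, 136, 0, 0.3]
    - [0, 0, -1.574, -92, 136, 0, 0.3]
    - [0, 0, -1.574, -92, 136, 0, 0.3]
    - [0, 0, -1.574, -92, 136, 0, 0.3]
    - [0, 0, -1.574, -92, 136, 0, 0.3]
    - [0, 0, -1.574, -92, 136, 0, 0.3]
    - [0, 0, -1.574, -92, 136, 0, 0.3]
    - [0, 0, -1.574, -92, 136, 0, 0.3]

```text
clock: 6.07
tcp_pos: [0.4609, -0.2254, 0.1142]
ee_rot: [-0.001, 0.855, 0.518, -0.001]
contact_force: [0.1, -0.5, 0.2]
opening: 0.0558
finger_force: 0.0
```

Run:
```python
from h import *
row(f2w(.078,-.205),.115,FA+np.pi/2)
```

```text
t 6.07 tcp [ 0.4609 -0.2254  0.1142] F [ 0.1 -0.5  0.2] row [-0.003 -0.001 -0.362] [ 0.9  2.6 -0.8]
```

Call:
move_arm:
  deltas:
    - [0, 0, -0.362, 1, 2, 0, 0.3]
    - [0, 0, -0.362, 1, 2, 0, 0.3]
    - [0, 0, -0.362, 1, 2, 0, 0.3]
    - [0, 0, -0.362, 1, 2, 0, 0.3]
    - [0, 0, -0.362, 1, 2, 0, 0.3]

```text
clock: 6.48
tcp_pos: [0.4635, -0.2256, 0.1147]
ee_rot: [-0.001, 0.751, 0.66, -0.0]
contact_force: [0.5, -0.2, 0.5]
opening: 0.0554
finger_force: 0.0
```

Run:
```python
from h import *
row(f2w(.078,-.205),.004,FA+np.pi/2); print(bot.get_obs()["qpos"][-1])
im=viewer.get_image("wrist"); cv2.imwrite("pics/w4.png",im[:,:,::-1])
c=viewer.get_calibration("wrist"); 
for r,cc in ((200,280),(260,280),(320,280)): print((cc,r),w2f(ray("wrist",(cc,r),.022,c)))
```

```text
t 6.48 tcp [ 0.4635 -0.2256  0.1147] F [ 0.5 -0.2  0.5] row [-0.002 -0.001 -0.01 ] [ -0.3   0.4 110.7]
0.13160179463299376
(280, 200) [[ 0.08389308 -0.19182068]]
(280, 260) [[ 0.0836949  -0.24209176]]
(280, 320) [[ 0.08347265 -0.29847022]]
```

View pics/w4.png

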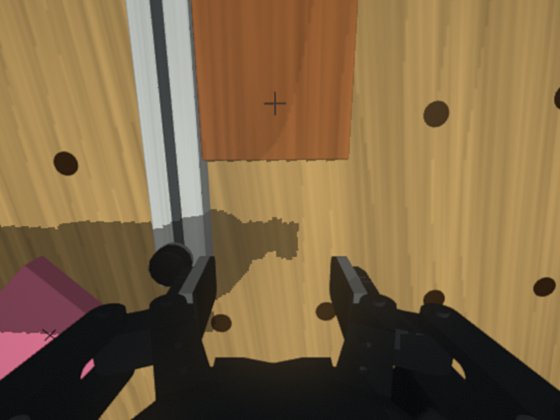

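The wrist view shows the board's -y end along row 160, columns 203–350, flush along the fence. The finger line is centred on the board and parallel to its end, and the fence knob sits at (170,265), so I'll go 15 mm forward and descend.

Call:
move_arm:
  deltas:
    - [0, 0, -0.01, 15, 0, 30, 0.3]
    - [0, 0, -0.01, 15, 0, 65, 0.3]
    - [0, 0, -0.01, 15, 0, 90, 0.3]
    - [0, 0, -0.01, 15, 0, 102, 0.3]
    - [0, 0, -0.01, 15, 0, 110, 0.3]
    - [0, 0, -0.01, 15, 0, 110, 0.3]

```text
clock: 7.03
tcp_pos: [0.4656, -0.2108, 0.0049]
ee_rot: [-0.001, 0.747, 0.665, -0.0]
contact_force: [0.0, -0.4, 0.4]
opening: 0.0558
finger_force: 0.0
```

Call:
move_arm:
  deltas:
    - [0, 0, 0, 8, 0, 0, 0.3]
    - [0, 0, 0, 15, 0, 0, 0.3]
    - [0, 0, 0, 21, 0, 0, 0.3]
    - [0, 0, 0, 27, 0, 0, 0.3]
    - [0, 0, 0, 33, 0, 0, 0.3]
    - [0, 0, 0, 40, 0, 0, 0.3]
    - [0, 0, 0, 46, 0, 0, 0.3]
    - [0, 0, 0, 53, 0, 0, 0.3]
    - [0, 0, 0, 60, 0, 0, 0.3]
    - [0, 0, 0, 60, 0, 0, 0.3]

```text
clock: 7.87
tcp_pos: [0.4743, -0.1507, 0.007]
ee_rot: [0.001, 0.746, 0.665, 0.001]
contact_force: [-0.6, -0.6, 0.3]
opening: 0.0555
finger_force: 0.0
```

Run:
```python
from h import *
row(f2w(.078,-.08),.004,FA+np.pi/2)
im=viewer.get_image("wrist"); cv2.imwrite("pics/w5.png",im[:,:,::-1])
im=viewer.get_image("top"); cv2.imwrite("pics/t5.png",cv2.resize(im[150:280,190:410,::-1],None,fx=3.5,fy=3.5,interpolation=cv2.INTER_CUBIC))
```

```text
t 7.87 tcp [ 0.4743 -0.1507  0.007 ] F [-0.6 -0.6  0.3] row [0.002 0.001 0.005] [49.2 -1.5  3. ]
```

View pics/w5.png

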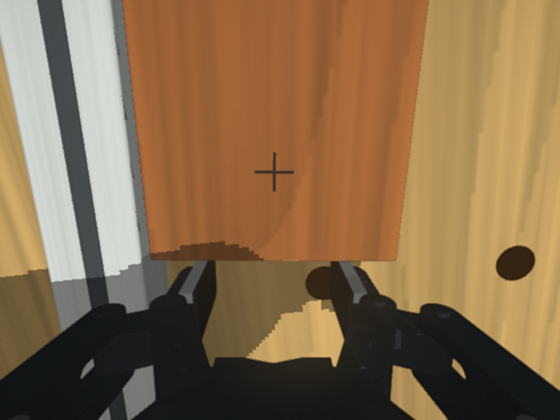

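The wrist view shows both fingertips bearing on the board's end (row ~260, columns 150–398), still lying along the fence. Pushing on.

Call:
move_arm:
  deltas:
    - [0, 0, 0, 6, 0, 1, 0.3]
    - [0, 0, 0, 12, 0, 2, 0.3]
    - [0, 0, 0, 18, 0, 2, 0.3]
    - [0, 0, 0, 24, 0, 2, 0.3]
    - [0, 0, 0, 30, 0, 2, 0.3]
    - [0, 0, 0, 35, 0, 2, 0.3]
    - [0, 0, 0, 39, 0, 2, 0.3]
    - [0, 0, 0, 42, 0, 2, 0.3]
    - [0, 0, 0, 42, 0, 2, 0.3]

```text
clock: 8.72
tcp_pos: [0.4784, -0.11, 0.0043]
ee_rot: [0.001, 0.747, 0.665, 0.0]
contact_force: [-0.1, -2.3, 1.5]
opening: 0.0556
finger_force: 1.1
```

Call:
move_arm:
  deltas:
    - [0, 0, 0, 1.5, 0, 1, 0.3]
    - [0, 0, 0, 3, 0, 1, 0.3]
    - [0, 0, 0, 4, 0, 1, 0.3]
    - [0, 0, 0, 4, 0, 1, 0.3]

```text
clock: 9.05
tcp_pos: [0.4788, -0.1067, 0.0032]
ee_rot: [0.001, 0.747, 0.665, -0.0]
contact_force: [0.6, -4.4, 3.8]
opening: 0.0556
finger_force: 2.5
```

Call:
move_arm:
  deltas:
    - [0, 0, 0, 1.5, 0, 0, 0.3]
    - [0, 0, 0, 3, 0, 0, 0.3]
    - [0, 0, 0, 4, 0, 0, 0.3]
    - [0, 0, 0, 4, 0, 0, 0.3]

```text
clock: 9.38
tcp_pos: [0.4793, -0.1028, 0.0032]
ee_rot: [0.001, 0.747, 0.665, -0.0]
contact_force: [0.3, -5.2, 4.8]
opening: 0.0557
finger_force: 2.5
```

Call:
move_arm:
  deltas:
    - [0, 0, 0, 1.5, 0, 0, 0.3]
    - [0, 0, 0, 3, 0, 0, 0.3]
    - [0, 0, 0, 4, 0, 0, 0.3]
    - [0, 0, 0, 4, 0, 0, 0.3]

```text
clock: 9.72
tcp_pos: [0.4797, -0.0988, 0.0032]
ee_rot: [0.001, 0.747, 0.665, -0.0]
contact_force: [1.0, -5.3, 3.9]
opening: 0.0551
finger_force: 2.5
```

Call:
move_arm:
  deltas:
    - [0, 0, 0, 1, 0, -2, 0.3]
    - [0, 0, 0, 2, 0, -2, 0.3]
    - [0, 0, 0, 3, 0, -2, 0.3]
    - [0, 0, 0, 3, 0, -2, 0.3]

```text
clock: 10.05
tcp_pos: [0.4792, -0.0972, 0.0047]
ee_rot: [0.001, 0.748, 0.664, -0.001]
contact_force: [-0.1, -11.6, -2.7]
opening: 0.0559
finger_force: 5.6
```

Run:
```python
from h import *
o=bot.get_obs(); print(w2f(o["tcp_pos"][:2]))
im=viewer.get_image("top"); cv2.imwrite("pics/t6.png",cv2.resize(im[160:280,200:380,::-1],None,fx=4.4,fy=4.4,interpolation=cv2.INTER_CUBIC))
```

```text
[[ 0.078121   -0.07545871]]
```

View pics/t6.png

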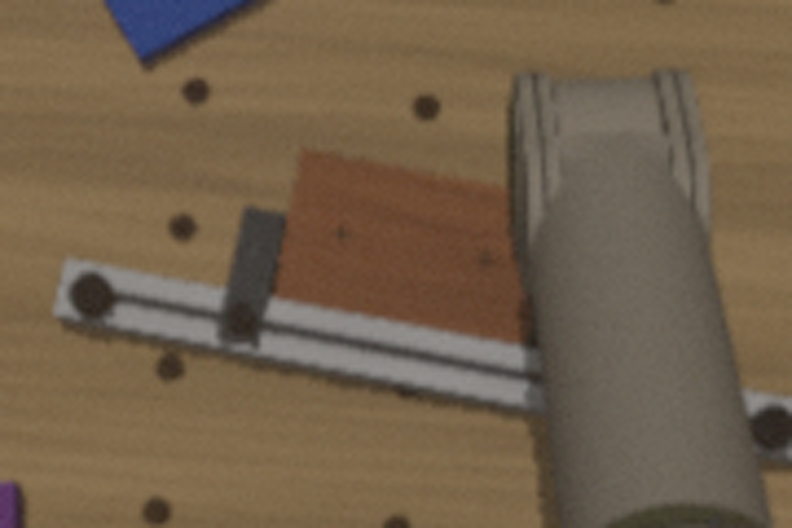

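The top view shows the board's end against the stop (crop ~(285,250)) and its long edge on the fence; the force is 11.6 N, so it is butted. I'll now retreat and seat the long edge once more.

Call:
move_arm:
  deltas:
    - [0, 0, 0, -8, 0, 0, 0.3]
    - [0, 0, 0, -18, 0, 0, 0.3]
    - [0, 0, 0, -18, 0, -40, 0.3]
    - [0, 0, 0, -18, 0, -80, 0.3]
    - [0, 0, 0, -18, 0, -115, 0.3]
    - [0, 0, 0, -18, 0, -115, 0.3]

```text
clock: 10.6
tcp_pos: [0.481, -0.1131, 0.1263]
ee_rot: [0.004, 0.747, 0.665, 0.002]
contact_force: [1.3, -0.1, 0.3]
opening: 0.0553
finger_force: 0.0
```

Run:
```python
from h import *
row(f2w(.175,.022),.12,FA)
im=viewer.get_image("wrist"); c=viewer.get_calibration("wrist")
m=boardmask(im[:,:,::-1]); ys,xs=np.nonzero(m)
cs=cv2.findContours(m,cv2.RETR_EXTERNAL,cv2.CHAIN_APPROX_NONE)[0]; b=max(cs,key=cv2.contourArea)[:,0]
# side edges of board in the wrist view
for lab,sel in (("L",lambda r:r[r>0].min() if False else r.min()),("R",lambda r:r.max())):
    px=[(sel(b[b[:,1]==v,0]),v) for v in range(10,140,5) if (b[:,1]==v).any()]
    F=w2f(ray("wrist",px,.022,c)); k=np.polyfit(F[:,1],F[:,0],1); print(lab,px[0],px[-1],F[0],F[-1],"slope deg",np.rad2deg(np.arctan(k[0])))
```

```text
t 10.6 tcp [ 0.481  -0.1131  0.1263] F [ 1.3 -0.1  0.3] row [ 0.008 -0.006  1.575] [112.6  93.7   7. ]
L (np.int32(191), 10) (np.int32(199), 135) [0.02517808 0.05234887] [ 0.02557152 -0.03015062] slope deg -0.07369779327393312
R (np.int32(348), 10) (np.int32(340), 135) [0.13209203 0.05295745] [ 0.13189015 -0.02975903] slope deg 0.08901602053987771
```

Call:
move_arm:
  deltas:
    - [0, 0, 1.575, 113, 94, 0, 0.3]
    - [0, 0, 1.575, 113, 94, 0, 0.3]
    - [0, 0, 1.575, 113, 94, 0, 0.3]
    - [0, 0, 1.575, 113, 94, 0, 0.3]
    - [0, 0, 1.575, 113, 94, 0, 0.3]
    - [0, 0, 1.575, 113, 94, 0, 0.3]
    - [0, 0, 1.575, 113, 94, 0, 0.3]
    - [0, 0, 1.575, 113, 94, 0, 0.3]
    - [0, 0, 1.575, 113, 94, 0, 0.3]
    - [0, 0, 1.575, 113, 94, 0, 0.3]

```text
clock: 11.48
tcp_pos: [0.5831, -0.0114, 0.1182]
ee_rot: [-0.0, 0.993, 0.12, -0.001]
contact_force: [0.6, 0.2, 0.1]
opening: 0.0557
finger_force: 0.0
```

Run:
```python
from h import *
row(f2w(.175,.022),.12,FA)
```

```text
t 11.48 tcp [ 0.5831 -0.0114  0.1182] F [0.6 0.2 0.1] row [-0.001  0.003  0.361] [ 3.6  1.6 -1.8]
```

Call:
move_arm:
  deltas:
    - [0, 0, 0.361, 4, 2, -2, 1]
    - [0, 0, 0.361, 4, 2, -2, 1]
    - [0, 0, 0.361, 4, 2, -2, 1]
    - [0, 0, 0.361, 4, 2, -2, 1]
    - [0, 0, 0.361, 4, 2, -2, 1]

```text
clock: 11.9
tcp_pos: [0.5877, -0.0123, 0.1207]
ee_rot: [-0.0, 0.998, -0.055, -0.001]
contact_force: [0.5, -0.5, 0.6]
opening: 0.0852
finger_force: 0.0
```

Run:
```python
from h import *
row(f2w(.172,.022),-.002,FA)
```

```text
t 11.9 tcp [ 0.5877 -0.0123  0.1207] F [ 0.5 -0.5  0.6] row [0.    0.002 0.01 ] [ -3.5  -0.2 122.7]
```

Call:
move_arm:
  deltas:
    - [0, 0, 0.01, 0, 0, 35, 1]
    - [0, 0, 0.01, 0, 0, 70, 1]
    - [0, 0, 0.01, 0, 0, 100, 1]
    - [0, 0, 0.01, 0, 0, 115, 1]
    - [0, 0, 0.01, 0, 0, 122, 1]
    - [0, 0, 0.01, 0, 0, 122, 1]

```text
clock: 12.4
tcp_pos: [0.587, -0.0123, -0.002]
ee_rot: [-0.0, 0.998, -0.061, -0.002]
contact_force: [-0.3, 1.4, 0.1]
opening: 0.0853
finger_force: 0.0
```

Call:
move_arm:
  deltas:
    - [0, 0, 0, -7, 0, 1, 1]
    - [0, 0, 0, -14, 0, 1, 1]
    - [0, 0, 0, -19, 0, 1, 1]
    - [0, 0, 0, -22, 0, 1, 1]
    - [0, 0, 0, -25, 0, 1, 1]
    - [0, 0, 0, -27, 0, 1, 1]
    - [0, 0, 0, -27, 0, 1, 1]

```text
clock: 12.98
tcp_pos: [0.5614, -0.0089, -0.0007]
ee_rot: [0.0, 0.998, -0.062, 0.0]
contact_force: [0.2, 0.2, 1.0]
opening: 0.0858
finger_force: 0.0
```

Call:
move_arm:
  deltas:
    - [0, 0, 0, -1, 0, 1, 1]
    - [0, 0, 0, -2, 0, 2, 1]
    - [0, 0, 0, -3, 0, 2, 1]
    - [0, 0, 0, -4, 0, 2, 1]
    - [0, 0, 0, -4, 0, 2, 1]

```text
clock: 13.4
tcp_pos: [0.5584, -0.0085, -0.0029]
ee_rot: [-0.0, 0.998, -0.062, 0.001]
contact_force: [5.3, -1.3, -1.6]
opening: 0.0853
finger_force: 2.1
```

Call:
move_arm:
  deltas:
    - [0, 0, 0, -1, 0, 0, 1]
    - [0, 0, 0, -2, 0, 0, 1]
    - [0, 0, 0, -3, 0, 0, 1]
    - [0, 0, 0, -3, 0, 0, 1]

```text
clock: 13.73
tcp_pos: [0.5584, -0.0085, -0.0015]
ee_rot: [-0.0, 0.998, -0.062, 0.004]
contact_force: [13.3, -1.2, -2.1]
opening: 0.0855
finger_force: 6.5
```

Call:
move_arm:
  deltas:
    - [0, 0, 0, 12, 0, 0, 1]
    - [0, 0, 0, 25, 0, 0, 1]
    - [0, 0, 0, 25, 0, -40, 0.3]
    - [0, 0, 0, 25, 0, -80, 0.3]
    - [0, 0, 0, 25, 0, -120, 0.3]
    - [0, 0, 0, 25, 0, -120, 0.3]

```text
clock: 14.23
tcp_pos: [0.5833, -0.0106, 0.1249]
ee_rot: [-0.0, 0.998, -0.062, 0.005]
contact_force: [1.2, 0.5, 0.4]
opening: 0.0558
finger_force: 0.0
```

Run:
```python
from h import *
row(f2w(.078,-.110),.12,FA+np.pi/2)
im=viewer.get_image("wrist"); c=viewer.get_calibration("wrist")
cv2.imwrite("pics/w7.png",im[:,:,::-1])
hsv=cv2.cvtColor(im,cv2.COLOR_RGB2HSV)
# profile along fence y at fence x .05, z .022/.032 across the stop face
R=cv2.Rodrigues(np.array(c["rvec"]))[0]
K=np.array([[c["fx"],0,c["cx"]],[0,c["fy"],c["cy"]],[0,0,1]])
for fx in (.06,.075):
  print(fx)
  for fy in np.arange(.095,.131,.002):
    p=np.r_[f2w(fx,fy),.022]; u=cv2.projectPoints(p[None],c["rvec"],c["tvec"],K,None)[0].ravel(); i=np.round(u).astype(int)
    if 0<=i[0]<560 and 0<=i[1]<420: print(round(fy,3),i,hsv[i[1],i[0]])
```

```text
t 14.23 tcp [ 0.5833 -0.0106  0.1249] F [1.2 0.5 0.4] row [ 0.007 -0.009 -1.575] [-92.6 133.4   3.8]
0.06
0.095 [192 333] [12 47 27]
0.097 [190 333] [10 28 27]
0.099 [188 333] [ 8 38 27]
0.101 [185 333] [15 20 26]
0.103 [183 333] [30 29 26]
0.105 [181 333] [ 0 20 26]
0.107 [179 333] [30 20 25]
0.109 [177 333] [10 28 27]
0.111 [174 333] [30 11 24]
0.113 [172 333] [30 10 25]
0.115 [170 333] [15 20 25]
0.117 [168 333] [40 29 26]
0.119 [165 333] [30 10 25]
0.121 [163 333] [30 10 26]
0.123 [161 333] [45 20 26]
0.125 [159 333] [30 10 25]
0.127 [157 333] [60 10 25]
0.129 [154 333] [ 0  0 24]
0.075
0.095 [191 319] [10 55 28]
0.097 [189 319] [ 5 57 27]
0.099 [186 319] [10 59 26]
0.101 [184 319] [12 49 26]
0.103 [182 319] [12 47 27]
0.105 [180 319] [20 64 24]
0.107 [177 319] [10 31 25]
0.109 [175 319] [10 57 27]
0.111 [173 319] [10 32 24]
0.113 [171 319] [10 32 24]
0.115 [168 319] [23 36 28]
0.117 [166 319] [20 28 27]
0.119 [164 319] [23 38 27]
0.121 [162 319] [23 38 27]
0.123 [159 319] [15 20 26]
0.125 [157 319] [15 19 27]
0.127 [155 319] [20 28 27]
0.129 [152 319] [30 20 25]
```

Fingers hide the joint from here, so I'll verify with a second gentle push on the end.

Call:
move_arm:
  deltas:
    - [0, 0, -1.575, -93, 133, 0, 0.3]
    - [0, 0, -1.575, -93, 133, 0, 0.3]
    - [0, 0, -1.575, -93, 133, 0, 0.3]
    - [0, 0, -1.575, -93, 133, 0, 0.3]
    - [0, 0, -1.575, -93, 133, 0, 0.3]
    - [0, 0, -1.575, -93, 133, 0, 0.3]
    - [0, 0, -1.575, -93, 133, 0, 0.3]
    - [0, 0, -1.575, -93, 133, 0, 0.3]
    - [0, 0, -1.575, -93, 133, 0, 0.3]
    - [0, 0, -1.575, -93, 133, 0, 0.3]

```text
clock: 15.12
tcp_pos: [0.4699, -0.1315, 0.1161]
ee_rot: [-0.001, 0.854, 0.52, -0.001]
contact_force: [-0.0, 0.4, 0.0]
opening: 0.0555
finger_force: 0.0
```

Run:
```python
from h import *
row(f2w(.078,-.110),.12,FA+np.pi/2)
```

```text
t 15.12 tcp [ 0.4699 -0.1315  0.1161] F [-0.   0.4  0. ] row [-0.002  0.    -0.358] [ 2.3  4.5 -3.9]
```

Call:
move_arm:
  deltas:
    - [0, 0, -0.358, 2, 4, -4, 0.3]
    - [0, 0, -0.358, 2, 4, -4, 0.3]
    - [0, 0, -0.358, 2, 4, -4, 0.3]
    - [0, 0, -0.358, 2, 4, -4, 0.3]
    - [0, 0, -0.358, 2, 4, -4, 0.3]

```text
clock: 15.53
tcp_pos: [0.4746, -0.1316, 0.1203]
ee_rot: [-0.001, 0.751, 0.66, -0.0]
contact_force: [0.6, -0.4, -0.1]
opening: 0.0554
finger_force: 0.0
```

Run:
```python
from h import *
row(f2w(.078,-.102),.005,FA+np.pi/2)
im=viewer.get_image("wrist"); c=viewer.get_calibration("wrist"); cv2.imwrite("pics/w8.png",im[:,:,::-1])
hsv=cv2.cvtColor(im,cv2.COLOR_RGB2HSV); m=boardmask(im[:,:,::-1])
b=max(cv2.findContours(m,cv2.RETR_EXTERNAL,cv2.CHAIN_APPROX_NONE)[0],key=cv2.contourArea)[:,0]; P=w2f(ray("wrist",b,.022,c)); print("extent",P.min(0),P.max(0), b.min(0),b.max(0))
print("top rows col 250",hsv[0:40:3,250].tolist())
```

```text
t 15.53 tcp [ 0.4746 -0.1316  0.1203] F [ 0.6 -0.4 -0.1] row [-0.001 -0.    -0.01 ] [  8.1   0.4 115.3]
extent [ 0.02645808 -0.06491189] [0.13515202 0.03951677] [194   0] [355 157]
top rows col 250 [[13, 172, 141], [13, 170, 141], [13, 172, 141], [13, 169, 142], [13, 169, 142], [13, 169, 142], [13, 170, 141], [13, 167, 142], [13, 170, 141], [13, 169, 143], [13, 167, 142], [13, 169, 142], [12, 169, 142], [13, 169, 142]]
```

Call:
move_arm:
  deltas:
    - [0, 0, -0.01, 0, 0, 35, 0.3]
    - [0, 0, -0.01, 0, 0, 70, 0.3]
    - [0, 0, -0.01, 0, 0, 95, 0.3]
    - [0, 0, -0.01, 4, 0, 108, 0.3]
    - [0, 0, -0.01, 8, 0, 115, 0.3]
    - [0, 0, -0.01, 8, 0, 115, 0.3]

```text
clock: 16.08
tcp_pos: [0.4754, -0.1225, 0.0046]
ee_rot: [-0.001, 0.747, 0.665, -0.0]
contact_force: [0.3, 0.3, -0.8]
opening: 0.0555
finger_force: 0.0
```

Call:
move_arm:
  deltas:
    - [0, 0, 0, 6, 0, 0, 0.3]
    - [0, 0, 0, 12, 0, 0, 0.3]
    - [0, 0, 0, 17, 0, 0, 0.3]
    - [0, 0, 0, 20, 0, 0, 0.3]
    - [0, 0, 0, 22, 0, 0, 0.3]
    - [0, 0, 0, 24, 0, 0, 0.3]
    - [0, 0, 0, 24, 0, 0, 0.3]

```text
clock: 16.67
tcp_pos: [0.4792, -0.0996, 0.0061]
ee_rot: [0.0, 0.747, 0.665, 0.0]
contact_force: [0.7, -0.6, -0.6]
opening: 0.0558
finger_force: 0.0
```

Run:
```python
from h import *
row(f2w(.078,-.0755),.005,FA+np.pi/2)
```

```text
t 16.67 tcp [ 0.4792 -0.0996  0.0061] F [ 0.7 -0.6 -0.6] row [0.    0.    0.004] [ 2.3 -0.4  1.1]
```

Call:
move_arm:
  deltas:
    - [0, 0, 0, 1, 0, 0, 0.3]
    - [0, 0, 0, 2, 0, 0, 0.3]
    - [0, 0, 0, 3, 0, 0, 0.3]
    - [0, 0, 0, 3, 0, 0, 0.3]

```text
clock: 17.0
tcp_pos: [0.4793, -0.0975, 0.0059]
ee_rot: [0.0, 0.747, 0.665, -0.0]
contact_force: [-1.4, -1.9, -0.4]
opening: 0.0554
finger_force: 1.2
```

Call:
move_arm:
  deltas:
    - [0, 0, 0, 1, 0, 0, 0.3]
    - [0, 0, 0, 2, 0, 0, 0.3]
    - [0, 0, 0, 2, 0, 0, 0.3]

```text
clock: 17.25
tcp_pos: [0.4794, -0.0973, 0.006]
ee_rot: [0.001, 0.748, 0.664, -0.001]
contact_force: [-0.7, -9.2, -1.2]
opening: 0.0555
finger_force: 4.5
```

Contact came at the same spot as before, so the board is still butted. Retreating clear.

Call:
move_arm:
  deltas:
    - [0, 0, 0, -10, 0, 0, 0.3]
    - [0, 0, 0, -22, 0, 0, 0.3]
    - [0, 0, 0, -30, 0, -40, 0.3]
    - [0, 0, 0, -70, 0, -80, 0.3]
    - [0, 0, 0, -110, 0, -120, 0.3]
    - [0, 0, 0, -150, 0, -160, 0.3]
    - [0, 0, 0, -190, 0, -160, 0.3]
    - [0, 0, 0, -220, 0, -160, 0.3]
    - [0, 0, 0, -220, 0, -160, 0.3]
    - [0, 0, 0, -220, 0, -160, 0.3]

```text
clock: 18.08
tcp_pos: [0.4524, -0.3201, 0.1671]
ee_rot: [0.001, 0.749, 0.662, -0.0]
contact_force: [-0.3, 0.2, -0.0]
opening: 0.0557
finger_force: 0.0
```

Run:
```python
from h import *
im=viewer.get_image("top")[:,:,::-1].copy(); cv2.imwrite("pics/t9.png",im); m=boardmask(im); b=blob(m,(298,215))
P=w2f(ray("top",b,.022)); print("board in fence frame",rect(P),P.min(0),P.max(0))
old=cv2.imread("pics/top0.png"); d=np.abs(im.astype(int)-old).mean(2)
for n,(u,v) in dict(offcut=(293,124),tape=(363,132),jar=(178,166),blue=(233,142)).items(): print(n,d[v-20:v+20,u-20:u+20].mean(), d[v-20:v+20,u-20:u+20].max())
# gap to the stop face: profile along fence y, at board top height
c=viewer.get_calibration("top"); K=np.array([[c["fx"],0,c["cx"]],[0,c["fy"],c["cy"]],[0,0,1]])
for fx in (.045,.065): 
  p=np.array([np.r_[f2w(fx,y),.024] for y in np.arange(.10,.15,.003)]); u=cv2.projectPoints(p,c["rvec"],c["tvec"],K,None)[0][:,0]
  print(fx,[im[int(round(v)),int(round(w))].tolist() for w,v in u])
```

```text
board in fence frame (array([0.0841, 0.0265]), array([0.1778, 0.103 ]), 89.93) [ 0.03257717 -0.06245627] [0.1356244  0.11535677]
offcut 2.072083333333333 10.0
tape 2.1472916666666664 12.666666666666666
jar 2.0560416666666668 11.333333333333334
blue 2.277916666666667 10.333333333333334
0.045 [[52, 72, 110], [51, 72, 107], [49, 72, 108], [52, 75, 108], [49, 69, 105], [47, 67, 100], [43, 51, 61], [55, 57, 61], [54, 58, 59], [55, 60, 63], [62, 66, 68], [53, 58, 62], [56, 60, 61], [56, 62, 63], [61, 63, 70], [63, 68, 74], [66, 82, 98]]
0.065 [[45, 70, 105], [48, 71, 108], [52, 76, 110], [51, 72, 108], [47, 72, 106], [48, 67, 97], [38, 47, 56], [57, 60, 64], [58, 61, 63], [57, 60, 64], [61, 64, 67], [57, 60, 66], [60, 62, 66], [59, 61, 65], [57, 61, 66], [58, 69, 79], [69, 97, 116]]
```

```bash
python3 -c "
from cell import order
print(order.close_job())"
```

```text
the job is handed in; nothing more can be done
None
```

The board lies flush along the fence with its end butted against the steel stop, the offcut, tape measure and jar have not moved, and the job was handed in at about 18 s.

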